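Reset the grind on a cafe coffee grinder

TASK

The bean hopper is off so that the coffee grinder can be set for the next roast. Take the flat-bladed adjusting key out of the tool rack, put it through the sloping slot in the grinder's guard and push the star ring inside round anticlockwise (seen from above), one tooth at a time, until the dark index line on its dial stands at the dark mark on the guard, without running well past it. Touch the grinder with nothing but the key; then stand the key upright in its rack slot again and leave the screwdriver, brush, hopper and phin filter as they stand.

Things in the scene. Friction and masses are not known exactly. Their poses are not given: they have to be found in the camera images.
- grinder: Fixed grey bench coffee grinder, 285 long, 170 wide, 215 mm high without hopper: upright cylinder 160 mm across, chute (105 to 147 mm high, out to x = -139 mm) over a tray whose top is 20 mm high. Origin: on the table, on the star ring's vertical axis; z up. Chute, tray and slot lie on its -x side.
- guard (a point): On the ring axis, 215 mm high (axes as grinder). Centre of the eight-sided guard over the star ring, 4 mm plate, 164 mm across flats. Each face slopes 35 degrees from level, from 82 mm off the axis (192 mm high) up to a rim 50 mm off it (215 mm high). The flush dial fills the opening. The slot is in the -x face.
- slot (a point): Centre of the access slot on the outer face of the guard, 66.6 mm from the ring axis, 203 mm high (axes as grinder). 46 mm long (along y), 14 mm wide (up the slope), cut square to the 35 degree face, so a blade enters leaning 35 degrees, handle away from the axis. 22 mm in from here lies mid-tooth; a tip 26 mm in is well engaged and clear of the ring's core. Vertical blades miss the teeth.
- star (a point): Centre of the star ring under the guard, 185 mm high on the axis (axes as grinder). Steel, 14 teeth, root radius 46, tip radius 62, 14 mm thick (178 to 192 mm high). Teeth 11.8 mm wide at the root, 8 at the tip: gaps about 14 mm wide at radius 54. One tooth lies under the index line, the rest every 25.7 degrees. Chamber floor 164 mm high.
- mark (a point): Inner end of the fixed dark bar, 5 mm wide, on the guard's +x face (opposite the slot), 50.5 mm from the ring axis, 215 mm high.
- star_ring (a joint): Angle of star ring and dial, rad, growing anticlockwise from above (at the slot: towards the grinder's -y). 0 when the index line (dark, radial, 4.5 mm wide, on the 97 mm aluminium dial) is at the mark, along the grinder's +x; a tooth is then centred at the slot. Starts about 0.8 to 1.75 before 0. Held by friction only (about 3 N at the teeth): stays where left.
- key: Adjusting key, loose, 0.09 kg: straight steel blade 8 mm wide (y), 5 thick (x), 62 long (last 6 mm tapered) below a rectangular black plastic handle 24 mm (y) by 20 mm (x), 75 high, with steel rivets and shoulder. The only rectangular handle in the rack. Origin: centre of the handle's underside, which rests on the rack plate; z along the handle, away from the blade.
- key_tip (a point): Tip of the key's blade, 62 mm below the key's origin (axes as key).
- key_grip (a point): Middle of the key's handle, 37 mm above the key's origin (axes as key).
- rack: Fixed steel bridge, 200 mm (x) by 60 mm (y), plate 12 mm thick with its top 90 mm high, on end legs. Origin: under its centre on the table. Three slots through the plate at x = -60, 0 and +60 mm, y = 0, each 12 mm (x) by 16 mm (y), holding three tools upright in varying order; the key's blade width lies along the rack's y.
- screwdriver: Bystander: screwdriver with a round black handle 27 mm thick, 72 mm high, standing in the rack. Origin: underside of its handle, z up.
- brush: Bystander: round brush, bristles up, 25 mm thick, standing 73 mm above the rack plate. Origin: underside of its collar, z up.
- hopper: Bystander: bean hopper standing mouth down on the table, amber cone 120 mm wide, 131 mm high. Origin: centre of its underside, z up.
- phin: Bystander: aluminium phin coffee filter with lid, 78 mm wide, 67 mm high, standing on the tray under the grinder's chute. Origin: centre of its underside, z up.
Not all that is in view belongs to the job. Leave any green or orange look-alike of the key alone.

How it is judged:
By the outcome, as a careful person would: the job done as asked, in the order asked, and still so for the second after the job is handed in, with the robot touching nothing.
It also fails if it takes over 64 s, if anything falls off the work surface, if the arm or the gripper's body presses on something with over 40 N, if the wrist force passes 120 N, or if a joint passes its speed limit or range.

ROBOT

A 6-joint arm with a two-finger parallel gripper is mounted at the origin on the work surface. World frame = base frame: x ahead of the robot, y to its left, z up, the work surface at z = 0. Lengths are in mm, angles in rad, forces in N, time in s.
With the tool pointing down it reaches from about 350 to 875 mm from the base axis. Payload 4.2 kg.
Tool frame: the origin (TCP) lies at the very end of the fingers, on their centre line; the grasp point (between the pads) lies 19 mm behind it; z points along the fingers, y is the line along which they close (so a half turn about z gives the same grasp; the last joint's range is limited). The gripper opens to 85 mm and grips with 20 to 120 N. Pads are 22 mm wide; open, the fingers measure 114 mm over their backs; the gripper's body (76 mm by 85 mm) begins 54 mm behind the grasp point. The pads swing forward as they close: fully open they stand 13 mm farther back than shut.
Start: joints at [0.259, 0.385, 0.008, 0, -1.194, -0.259], TCP at [624.979, 0.025, 231.312] pointing down, gripper open.
Joint ranges: [-3.14, 3.14], [-1.21, 2.06], [-1.07, 1.41], [-3.16, 2.05], [-2.99, -0.16], [-3.1, 3.1]. Speed limits (rad/s): [2.79, 2.79, 3.14, 3.14, 3.14, 3.14].

INTERFACE

Orientations are given as a unit quaternion [x, y, z, w].
In Python, from bench import read_state, get_image, camera_model, job_done gives the robot as it stands.
- The arm moves only by the shell command python3 -m handwheel 'ROWS'. ROWS is JSON, a list of rows, each a list of 7 numbers: the shift along the tool's x, y, z in m, then the turn, a rotation vector about the tool's x, y, z in rad, then the gripper's target within -1 to 1 (fully open at 1, half-way at 0, shut at -1). In form: [[dx, dy, dz, wx, wy, wz, jaw], ...]. A call has 1 to 10 rows; each row is the pose to reach, as a shift and turn from the pose commanded when the call began, along the tool's axes at that moment; what a row does not reach only later rows make up. A row lasts 1/8 s, in which the tool goes at most 62.5 mm and 10.7 degrees, less where a joint would pass 70% of its speed; a pose out of reach is approached as far as the arm can. A call with a gripper value outside its range is refused whole. The fingers move at their own pace and stop on an object; the grip force is fixed at half the most. Time passes only in rows, so rows that repeat a pose let the fingers close. It gives the time, the measured TCP pose, the force, the opening and the grip force at its end, in the units of the state.
- read_state(): the state, without advancing time (a new reading comes with each control period).
- get_image(name): name is "scene" or "side" or "wrist"; returns (picture, depth): 400x640x3 uint8, blue, green, red; 400x640 float32, mm along the optical axis (not along the pixel's ray), 0 where there is no reading.
- camera_model(name): a dict with "K" (3x3 intrinsics, pixels), "rvec" (rotation vector, rad) and "tvec" (3), from world to camera coordinates, as OpenCV has them; the wrist camera has in their place "hand_eye" (4x4, takes a point from camera to tool coordinates, whose origin is the TCP and whose axes are the flange's). Camera axes: x right, y down, z forward; pixel columns grow to the right and rows downward; lengths in mm; the calibration is good to about 2 mm. The wrist camera is an equidistant fisheye: a pixel r from the principal point sees the ray r / f radians off the axis. A picture is of the moment at which its call begins: read the wrist's pose just before it. camera_model takes no time and is no camera call.
- job_done(): hands the job in; it is judged then, once.
The state is a dict: "clock": time; "joints": joint angles; "joint_vel": joint speeds; "joint_efforts": joint torques, N m; "position": TCP position; "ee_rot": TCP orientation; "contact_force": force on the tool from outside, world axes, zero at the start; "wrist_torque": the same for the moment, N m; "gripper_width": finger opening in mm; "grasp_force": force on a finger pad.
Only numpy, scipy, OpenCV 4.12 (cv2) and the standard library are available. Lean on these libraries where they do the work, as an engineer would, in place of code of your own. Each camera call takes 0.05 s, during which the arm holds its last target. There are 200 camera calls.

## Working session

There is one attempt and no reset: what is moved stays moved. The work goes in short steps, Python scripts to look and compute and a shell command to move; the robot and the scene stay as the last step left them, time stands still between calls to the robot, and variables do not carry over. Pictures are saved under pics/ and viewed, at most 10 in all, crops included, and the job is handed in when it is done.

```bash
mkdir -p pics; ls
cat > h.py <<'E'
import numpy as np, cv2
from bench import *
from scipy.spatial.transform import Rotation as R
def cam(n):
    m=camera_model(n); K=np.array(m['K']); Rm=cv2.Rodrigues(np.array(m['rvec'],float))[0]; t=np.array(m['tvec'],float).ravel()
    return K,Rm,t
def cloud(n,d):
    K,Rm,t=cam(n); v,u=np.mgrid[:d.shape[0],:d.shape[1]]
    P=np.stack([(u-K[0,2])/K[0,0]*d,(v-K[1,2])/K[1,1]*d,d],-1)
    return (P-t)@Rm
def ray(n,u,v,z):
    K,Rm,t=cam(n); r=np.array([(u-K[0,2])/K[0,0],(v-K[1,2])/K[1,1],1.])@Rm; c=-t@Rm
    return c+r*(z-c[2])/r[2]
def proj(n,P):
    K,Rm,t=cam(n); p=K@(Rm@np.array(P,float)+t); return p[:2]/p[2]
E
python3 - <<'E'
from h import *
for n in('scene','side'):
    im,d=get_image(n); cv2.imwrite(f'pics/{n}0.png',im); np.save(f'pics/{n}0.npy',d)
    K,Rm,t=cam(n); print(n,K.tolist(),(-t@Rm).round(), Rm[2].round(2))
print(read_state())
print(camera_model('wrist'))
E
```

```text
pics
scene [[364.42189551328164, 0.0, 316.90002723965074], [0.0, 364.42189551328164, 201.1647168693465], [0.0, 0.0, 1.0]] [1020.  532.  743.] [-0.53 -0.54 -0.66]
side [[476.6367166273261, 0.0, 314.2536521824123], [0.0, 476.6367166273261, 205.1625130036411], [0.0, 0.0, 1.0]] [ 375. -802.  683.] [ 0.18  0.83 -0.53]
{'clock': 0.1, 'joints': array([ 2.58576943e-01,  3.85447037e-01,  6.77554419e-03, -4.19211786e-04,
       -1.19401667e+00, -2.58603034e-01]), 'joint_vel': array([ 1.54584315e-04, -1.74095307e-03,  4.43202777e-03,  1.74942587e-03,
        4.93807610e-04,  6.73444745e-05]), 'joint_efforts': array([-2.41840362e-04, -3.93318665e+01,  1.88929778e+01,  4.19793829e+00,
       -2.58899068e-03, -3.31562532e-06]), 'position': array([ 6.24478976e+02, -1.55590016e-03,  2.30358127e+02]), 'ee_rot': array([-7.07042562e-01,  7.07170335e-01,  6.43999062e-04, -7.19709655e-04]), 'contact_force': array([-0.01580161, -0.63331193, -0.63596743]), 'wrist_torque': array([ 0.01547712, -0.00840939,  0.01113691]), 'grasp_force': 0.0, 'gripper_width': 85.16673568100717}
{'K': array([[309.70691629,   0.        , 316.67173699],
       [  0.        , 309.70691629, 198.75910276],
       [  0.        ,   0.        ,   1.        ]]), 'hand_eye': array([[ 4.76415177e-04, -9.58628703e-01, -2.84659065e-01,
         7.14744190e+01],
       [ 9.99999878e-01,  4.94500294e-04,  8.33609095e-06,
        -1.06311898e+00],
       [ 1.32772775e-04, -2.84659035e-01,  9.58628821e-01,
        -1.41388897e+02],
       [ 0.00000000e+00,  0.00000000e+00,  0.00000000e+00,
         1.00000000e+00]])}
```

View pics/scene0.png

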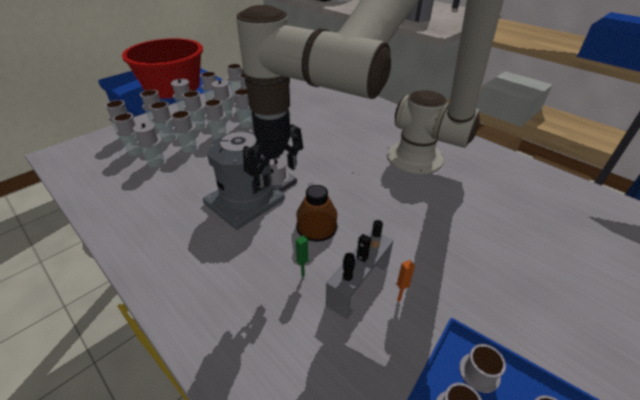

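View pics/side0.png

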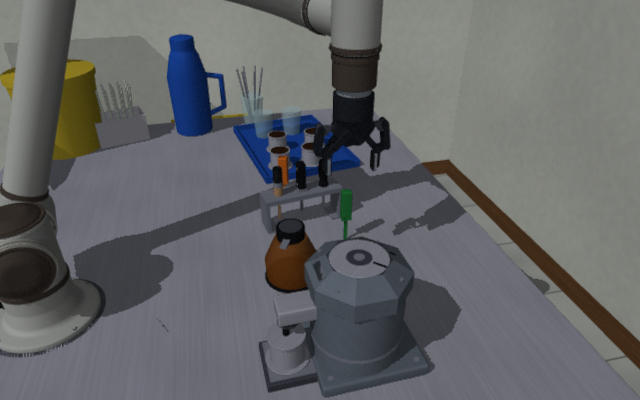

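Candidates for the key (scene view): rack tools at (377,228) with brown (brush), (364,247) and (349,265) both black, and the green (302,250) and orange (405,275) look-alikes. The middle one looks like the key. I'll check that in one crop and measure at the same time.

Run:
```python
from h import *
a=cv2.imread('pics/scene0.png'); b=cv2.imread('pics/side0.png')
c1=cv2.resize(a[205:325,320:430],None,fx=3.6,fy=3.6,interpolation=cv2.INTER_CUBIC)
c2=cv2.resize(b[150:240,255:355],None,fx=3.9,fy=3.9,interpolation=cv2.INTER_CUBIC)
c3=cv2.resize(b[230:390,255:435],None,fx=2.2,fy=2.2,interpolation=cv2.INTER_CUBIC)
H=600;W=800;o=np.zeros((H,W,3),np.uint8)
o[:432,:396]=c1; o[:min(351,H),400:790]=c2[:351]; 
cv2.imwrite('pics/c1.png',o)
P={n:cloud(n,np.load(f'pics/{n}0.npy')) for n in('scene','side')}
# rack plate top & tops of tools
for n in P:
    p=P[n]; v,u=np.mgrid[:400,:640]
    print(n,'tools', [ (q,p[int(q[1]),int(q[0])].round()) for q in ([(377,228),(364,247),(349,265),(240,140)] if n=='scene' else [(278,172),(301,167),(323,165),(359,257)])])
# rack plate from side cloud
q=P['side'].reshape(-1,3); bb=(abs(q[:,2]-90)<4)&(q[:,0]>300)&(q[:,0]<800)&(abs(q[:,1])<400)
for n in P:
    q=P[n].reshape(-1,3); bb=(abs(q[:,2]-90)<4)&(abs(q[:,1])<400)&(q[:,0]>300)&(q[:,0]<900)
    m=np.zeros((400,640),np.uint8); m.reshape(-1)[bb]=255
    k,l,s,_=cv2.connectedComponentsWithStats(m)
    for i in range(1,k):
        if s[i,4]>60:
            g=q[(l==i).ravel()]; print(n,'z90',s[i],g.mean(0).round(1),cv2.minAreaRect(g[:,:2].astype(np.float32)))
    for z in(215,20):
        bb=(abs(q[:,2]-z)<3)&(abs(q[:,1]+300)<250)&(q[:,0]>250)&(q[:,0]<900)
        m=np.zeros((400,640),np.uint8); m.reshape(-1)[bb]=255
        k,l,s,_=cv2.connectedComponentsWithStats(m)
        for i in range(1,k):
            if s[i,4]>80:
                g=q[(l==i).ravel()]; print(n,z,s[i],g.mean(0).round(1),cv2.minAreaRect(g[:,:2].astype(np.float32)))
```

```text
scene tools [((377, 228), array([515., 215., 155.])), ((364, 247), array([574., 227., 148.])), ((349, 265), array([633., 236., 146.])), ((240, 140), array([ 567., -226.,  214.]))]
side tools [((278, 172), array([510., 198., 155.])), ((301, 167), array([568., 208., 156.])), ((323, 165), array([571.,  -2., 265.])), ((359, 257), array([ 574., -231.,  215.]))]
scene z90 [223 183  47  13  96] [ 610.4 -168.2   90. ] ((604.6337280273438, -169.73712158203125), (34.2336540222168, 130.82489013671875), 57.552040100097656)
scene z90 [301 203  31  12 104] [521.2  24.7  89.9] ((516.1320190429688, 18.78241729736328), (46.018741607666016, 81.5137939453125), 45.13608932495117)
scene z90 [ 326  235   67   62 1114] [588.4 230.6  89.5] ((566.2371215820312, 217.5767822265625), (201.86647033691406, 61.56975173950195), 8.980894088745117)
scene 215 [217 131  39  22 534] [ 576.4 -229.9  213.3] ((575.9450073242188, -230.60183715820312), (98.73392486572266, 104.82022857666016), 87.856201171875)
scene 20 [272 173  23  19 130] [ 451.5 -198.8   19.9] ((451.88458251953125, -202.31610107421875), (90.30414581298828,
[... 424 characters left out ...]
0.775793075561523), (43.9915885925293, 81.46526336669922), 88.60350799560547)
side z90 [311 322  91  31 297] [ 554.2 -293.8   90.1] ((557.232421875, -281.80804443359375), (54.56041717529297, 150.856201171875), 71.77828979492188)
side 215 [ 323  238   73   44 2257] [ 572.8 -236.   213.8] ((572.8610229492188, -233.37945556640625), (107.77400970458984, 109.95487213134766), 87.63414001464844)
side 20 [259 338  61  49 940] [ 447.6 -256.9   19.9] ((450.2450256347656, -237.55081176757812), (87.56952667236328, 100.40254211425781), 0.9779933094978333)
side 20 [318 366 111  27 355] [ 579.  -314.3   20.3] ((584.6845703125, -314.1023254394531), (29.69804573059082, 188.65921020507812), 83.08543395996094)
```

View pics/c1.png

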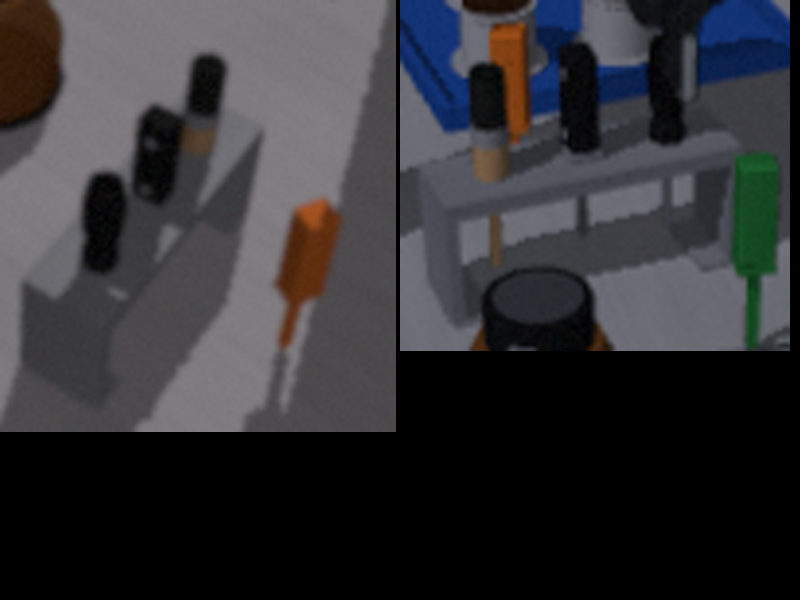

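The crop confirms the choice. The key is the middle tool at scene (364,247), with a rectangular handle and rivets. The screwdriver is at (349,265), round, and the brush at (377,228). Green and orange are decoys. Rack centre is about (567,217), yaw about 0.15. I'll move above it.

```bash
cat >> h.py <<'E'
def Rt(yaw,tilt=0):
    # tool x ~ world x (yaw), tool z down, leaning: z=(sin,0,-cos) in yaw frame
    return R.from_euler('z',yaw)*R.from_euler('y',-tilt)*R.from_matrix(np.array([[1,0,0],[0,-1,0],[0,0,-1.]]))
def rel(p,Rg,show=True):
    s=read_state(); R0=R.from_quat(s['ee_rot'])
    d=R0.inv().apply(np.array(p)-s['position'])/1000; w=(R0.inv()*Rg).as_rotvec()
    if show: print('rel',d.round(4),w.round(4),'clk',round(s['clock'],2))
    return d,w
def wpix(P,s):
    m=camera_model('wrist'); T=np.array(m['hand_eye']); K=m['K']
    q=R.from_quat(s['ee_rot']).inv().apply(np.array(P,float)-s['position']); c=T[:3,:3].T@(q-T[:3,3])
    th=np.arctan2(np.hypot(c[0],c[1]),c[2]); k=th/np.hypot(c[0],c[1])*K[0,0]
    return np.array([K[0,2]+k*c[0],K[1,2]+k*c[1]])
def wray(u,v,s,z):
    m=camera_model('wrist'); T=np.array(m['hand_eye']); K=m['K']
    x,y=(u-K[0,2])/K[0,0],(v-K[1,2])/K[0,0]; th=np.hypot(x,y)
    r=np.array([np.sin(th)*x/th,np.sin(th)*y/th,np.cos(th)]); Rw=R.from_quat(s['ee_rot'])
    o=s['position']+Rw.apply(T[:3,3]); r=Rw.apply(T[:3,:3]@r)
    return o+r*(z-o[2])/r[2]
E
python3 - <<'E'
from h import *
print(Rt(0,.6).as_matrix().round(2))
rel([530,215,300],Rt(.15))
for n,c in(('green',(302,252)),('orange',(405,275))):
    print(n,cloud('scene',np.load('pics/scene0.npy'))[c[1],c[0]])
E
```

```text
[[ 0.83  0.    0.56]
 [ 0.   -1.    0.  ]
 [ 0.56  0.   -0.83]]
rel [-0.215   0.0947 -0.0695] [ 1.500e-03  1.600e-03 -1.721e+00] clk 0.1
green [657.10658973 117.14266763 107.78303187]
orange [548.35662702 322.30512801 115.10500044]
```

```bash
python3 -m handwheel '[[-0.215,0.095,-0.07,0,0,-1.72,1],[-0.215,0.095,-0.07,0,0,-1.72,1],[-0.215,0.095,-0.07,0,0,-1.72,1],[-0.215,0.095,-0.07,0,0,-1.72,1],[-0.215,0.095,-0.07,0,0,-1.72,1],[-0.215,0.095,-0.07,0,0,-1.72,1],[-0.215,0.095,-0.07,0,0,-1.72,1],[-0.215,0.095,-0.07,0,0,-1.72,1],[-0.215,0.095,-0.07,0,0,-1.72,1],[-0.215,0.095,-0.07,0,0,-1.72,1]]'
python3 - <<'E'
from h import *
s=read_state(); im,d=get_image('wrist'); 
print(s['joints'].round(2)); p=wpix([567,217,165],s); print(p)
for sx in(-60,0,60):
    c=np.array([567+sx*np.cos(.15),217+sx*np.sin(.15),165]); print(wpix(c,s).round())
cv2.imwrite('pics/w1.png',im)
c,_=get_image('side'); 
c=cv2.resize(c[225:400,250:450],None,fx=2,fy=2,interpolation=cv2.INTER_CUBIC)
o=np.zeros((600,800,3),np.uint8); o[:400,:640]=im; cv2.imwrite('pics/w1.png',o[:400,:640]); cv2.imwrite('pics/gr.png',cv2.resize(c,None,fx=2,fy=2)[:600,:800])
E
```

```text
clock: 1.35
position: [529.7, 214.9, 300.8]
ee_rot: [0.997, 0.074, -0.0, 0.0]
contact_force: [-0.1, 0.5, -0.1]
gripper_width: 85.3
grasp_force: 0.0
[ 0.67  0.25 -0.01 -0.   -1.31  1.05]
[321.33751902 149.7768453 ]
[321. 213.]
[321. 150.]
[321.  83.]
```

View pics/w1.png

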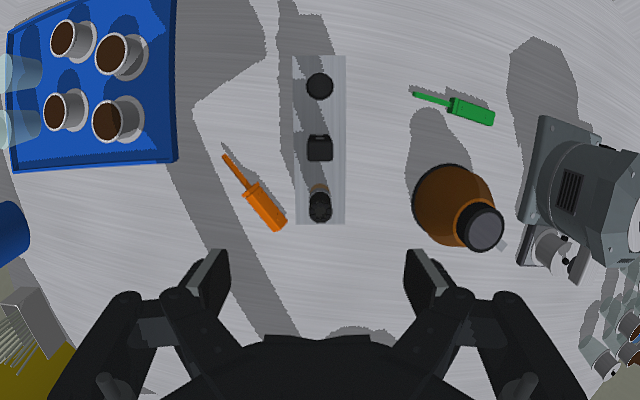

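View pics/gr.png

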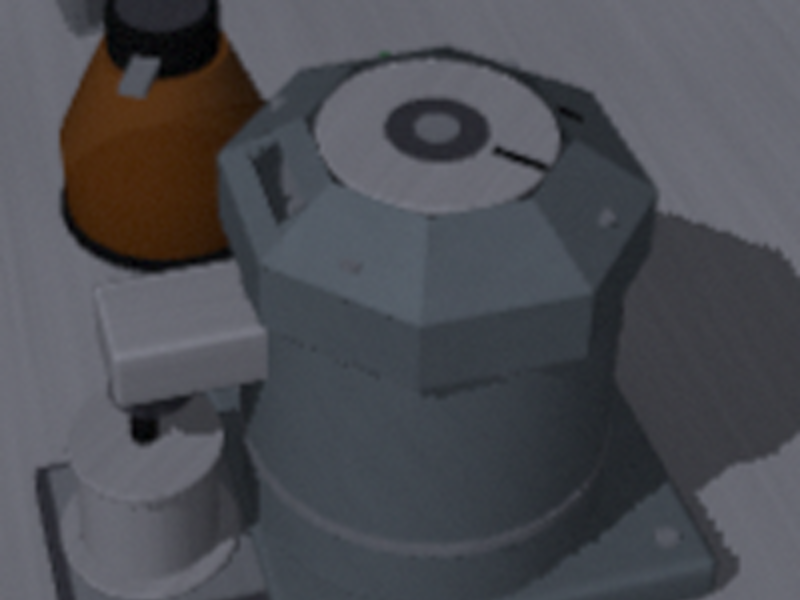

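Wrist view: brush (320,205), key (320,148) and screwdriver (319,86) in the rack (293–345). The key projects to (321,150), so the estimate holds. Side crop: dark mark at crop (570,113), index line from (497,150) to (545,166), slot at (275,180). Next, descend and grip.

```bash
python3 -m handwheel '[[0.0372,0.0035,0.06,0,0,0,1],[0.0372,0.0035,0.12,0,0,0,1],[0.0372,0.0035,0.16,0,0,0,1],[0.0372,0.0035,0.192,0,0,0,1],[0.0372,0.0035,0.192,0,0,0,1],[0.0372,0.0035,0.192,0,0,0,-1],[0.0372,0.0035,0.192,0,0,0,-1],[0.0372,0.0035,0.192,0,0,0,-1],[0.0372,0.0035,0.192,0,0,0,-1]]'
python3 - <<'E'
from h import *
print(read_state()['joints'].round(2))
b=cv2.imread('pics/gr.png')
D=cloud('side',np.load('pics/side0.npy'))
f=lambda x,y:ray('side',250+(x+.5)/4-.5,225+(y+.5)/4-.5,215)
# dial: bright top face ellipse -> fit on the plane
hsv=cv2.cvtColor(b,cv2.COLOR_BGR2HSV)
g=cv2.cvtColor(b,cv2.COLOR_BGR2GRAY)
m=((g>125)).astype(np.uint8)*255; m[:40]=0;m[230:]=0;m[:,:300]=0;m[:,590:]=0
m=cv2.morphologyEx(m,cv2.MORPH_OPEN,np.ones((5,5)))
cs,_=cv2.findContours(m,cv2.RETR_EXTERNAL,cv2.CHAIN_APPROX_NONE)
c=max(cs,key=cv2.contourArea); c=cv2.convexHull(c)
print(cv2.boundingRect(c), cv2.fitEllipse(c))
pts=np.array([f(*p) for p in c[:,0]])[:,:2].astype(np.float32)
print('dial circle',cv2.minEnclosingCircle(pts), cv2.fitEllipse(pts))
C=np.array(cv2.fitEllipse(pts)[0])
hub=f(437,128); mk=f(560,108); print('hub',hub,'mark inner',mk)
for q in((497,150),(545,166),(570,113),(560,108),(582,120)):
    v=f(*q)[:2]-C; print(q,np.hypot(*v).round(1),np.degrees(np.arctan2(v[1],v[0])).round(1))
# yaw from guard lower plan: tray z=20 edges
E
```

```text
clock: 2.58
position: [567.8, 217.4, 110.6]
ee_rot: [0.997, 0.075, 0.001, -0.0]
contact_force: [-0.7, -0.2, 2.7]
gripper_width: 23.6
grasp_force: 58.7
[ 0.63  0.46 -0.2   0.   -0.91  1.09]Traceback (most recent call last):
  File "<stdin>", line 12, in <module>
ValueError: max() iterable argument is empty
```

```bash
python3 -m handwheel '[[0,0,-0.04,0,0,0,-1],[0,0,-0.08,0,0,0,-1],[0,0,-0.14,0,0,0,-1],[0,0,-0.20,0,0,0,-1],[0,0,-0.21,0,0,0,-1]]'
cat >> h.py <<'E'
def dial(n,box,C=None):
    im,_=get_image(n) ; return im
E
python3 - <<'E'
from h import *
b=cv2.imread('pics/gr.png'); hsv=cv2.cvtColor(b,cv2.COLOR_BGR2HSV)
for q in((360,150),(430,190),(430,260),(350,230),(590,180)): print(q,b[q[1],q[0]],hsv[q[1],q[0]])
f=lambda x,y:ray('side',250+(x+.5)/4-.5,225+(y+.5)/4-.5,215)
m=((hsv[...,1]<28)&(hsv[...,2]>90)).astype(np.uint8)*255; m[:40]=0;m[230:]=0;m[:,:300]=0;m[:,590:]=0
m=cv2.morphologyEx(m,cv2.MORPH_OPEN,np.ones((5,5)))
cs,_=cv2.findContours(m,cv2.RETR_EXTERNAL,cv2.CHAIN_APPROX_NONE)
c=max(cs,key=cv2.contourArea); c=cv2.convexHull(c)
print(cv2.boundingRect(c))
pts=np.array([f(*p) for p in c[:,0]])[:,:2].astype(np.float32)
print('dial',cv2.fitEllipse(pts)); C=np.array(cv2.fitEllipse(pts)[0])
print('hub',f(437,128))
for q in((497,150),(545,166),(560,108),(570,113),(582,120)):
    v=f(*q)[:2]-C; print(q,np.hypot(*v).round(1),np.degrees(np.arctan2(v[1],v[0])).round(1))
E
```

```text
clock: 3.2
position: [568.8, 217.7, 325.2]
ee_rot: [0.997, 0.075, 0.005, -0.002]
contact_force: [0.3, -0.2, -1.3]
gripper_width: 23.3
grasp_force: 59.4
(360, 150) [115 104 104] [120  24 115]
(430, 190) [117 109 107] [114  22 117]
(430, 260) [93 83 76] [108  47  93]
(350, 230) [102  92  84] [107  45 102]
(590, 180) [70 62 57] [108  47  70]
(315, 59, 244, 156)
dial ((572.5694580078125, -233.11935424804688), (95.30207061767578, 97.9698257446289), 149.0456085205078)
hub [ 573.67873149 -231.0174863   215.        ]
(497, 150) 25.8 -40.2
(545, 166) 45.9 -41.3
(560, 108) 53.2 3.3
(570, 113) 55.8 -1.0
(582, 120) 59.1 -6.2
```

Run:
```python
from h import *
rel([470,-233,330],Rt(0.03))
```

```text
rel [-0.1647  0.431  -0.008 ] [-0.0043 -0.0097  0.1194] clk 3.2
```

```bash
python3 -m handwheel '[[-0.02,0.055,-0.007,0,0,0.12,-1],[-0.04,0.11,-0.007,0,0,0.12,-1],[-0.06,0.165,-0.007,0,-0.01,0.12,-1],[-0.085,0.22,-0.007,0,-0.01,0.12,-1],[-0.105,0.275,-0.007,0,-0.01,0.12,-1],[-0.125,0.33,-0.007,0,-0.01,0.12,-1],[-0.145,0.38,-0.007,0,-0.01,0.12,-1],[-0.165,0.431,-0.007,0,-0.01,0.12,-1],[-0.165,0.431,-0.007,0,-0.01,0.12,-1],[-0.165,0.431,-0.007,0,-0.01,0.12,-1]]'
python3 - <<'E'
from h import *
s=read_state(); im,d=get_image('wrist'); cv2.imwrite('pics/w2raw.png',im); np.save('pics/s2.npy',np.r_[s['position'],s['ee_rot']])
print(s['joints'].round(2)); print([wpix(p,s).round() for p in([573,-232,215],[623,-232,215],[506,-232,203],s['position']+[0,0,-82.6])])
x,y=wpix([545,-232,215],s).astype(int); x0,y0=max(0,x-125),max(0,y-110)
c=im[y0:y0+200,x0:x0+260]; print(x0,y0,c.shape); cv2.imwrite('pics/w2.png',cv2.resize(c,None,fx=3,fy=3,interpolation=cv2.INTER_CUBIC))
E
```

```text
clock: 4.45
position: [467.8, -233.5, 325.5]
ee_rot: [1.0, 0.014, -0.006, -0.0]
contact_force: [-0.2, 0.7, -0.2]
gripper_width: 23.5
grasp_force: 59.5
[-0.15  0.16 -0.07  0.   -1.35  1.75]
[array([320.,  69.]), array([321.,  10.]), array([317., 149.]), array([318., 206.])]
193 0 (200, 260, 3)
```

View pics/w2.png

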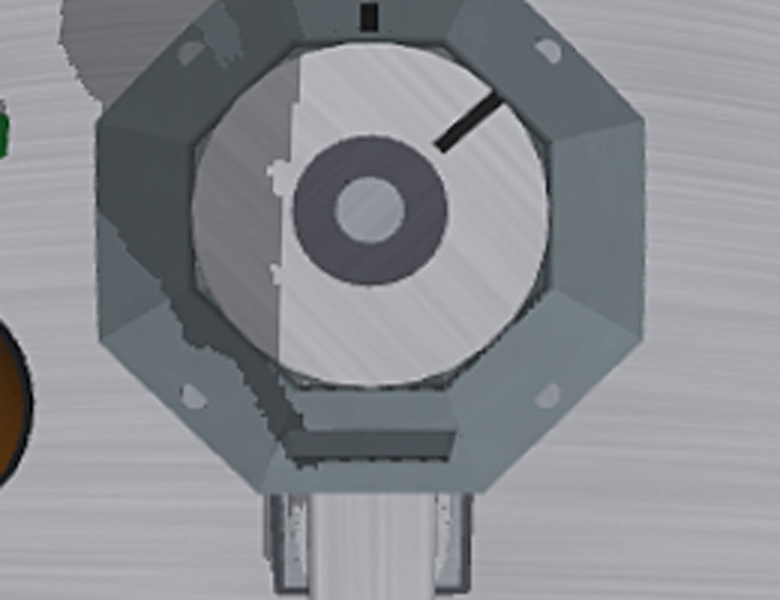

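Wrist crop (3x, origin (193,0)): hub (370,210), mark inner end (369,31), index line (440,150)–(500,97), slot (290–455, 432–460), chute below. Computing the grinder pose.

Run:
```python
from h import *
a=np.load('pics/s2.npy'); s=dict(position=a[:3],ee_rot=a[3:])
f=lambda x,y,z:wray(193+(x+.5)/3-.5,(y+.5)/3-.5,s,z)
hub=f(370,210,215); print('hub',hub.round(1)); 
pts=[f(*q,215)[:2] for q in((192,215),(548,215),(370,42),(370,386),(250,80),(495,338))]
A=np.array([[2*x,2*y,1] for x,y in pts]); r=np.linalg.lstsq(A,np.array([x*x+y*y for x,y in pts]),rcond=None)[0]
print('dialfit',r[:2],np.sqrt(r[2]+r[0]**2+r[1]**2)); C=np.array(r[:2])
ang=lambda v:np.degrees(np.arctan2(v[1],v[0])).round(2)
mk=f(369,32,215)[:2]-C; print('mark',np.hypot(*mk),ang(mk))
for q in((440,150),(500,97)):
    v=f(*q,215)[:2]-C; print('idx',np.hypot(*v),ang(v))
for nm,p,q,z in(('eave-',(262,492),(485,492),192),('rim-',(298,388),(447,388),215),('slot up',(290,432),(455,432),203+4*np.sin(.61)),('slot lo',(300,462),(448,460),199),('octR',(643,120),(643,340),192),('octL',(97,125),(98,340),192)):
    P,Q=f(*p,z)[:2],f(*q,z)[:2]; print(nm,((P+Q)/2-C).round(1),np.hypot(*(Q-P)).round(1),ang(Q-P))
```

```text
hub [ 572.3 -229.1  215. ]
dialfit [ 572.46296492 -228.84734888] 47.931386380666964
mark 50.35136790145072 1.7
idx 25.06246924665111 -46.78
idx 47.49112929865243 -45.58
eave- [-81.2  -3.5] 67.1 -88.34
rim- [-48.3  -2.3] 40.1 -88.34
slot up [-61.5  -2.7] 46.5 -88.34
slot lo [-70.7  -3.4] 43.0 -87.55
octR [  2.4 -81.5] 67.7 -177.79
octL [-2.9 81.1] 66.2 -178.68
```

```bash
cat >> h.py <<'E'
C=np.array([572.5,-228.9]); YAW=0.031; L=82.6
def keypose(y,depth,L=L,dx=0):
    Rg=Rt(YAW,.611); S=np.r_[C,203]+R.from_euler('z',YAW).apply([-66.6+dx,y,0])
    return S+(depth-L)*Rg.apply([0,0,1]),Rg
E
python3 - <<'E'
from h import *
p,Rg=keypose(8.8,-25); print(p); rel(p,Rg)
E
```

```text
[ 443.9601987  -224.08178068  291.13244209]
rel [-0.0235 -0.0097  0.0348] [ 4.000e-04  6.219e-01 -1.400e-03] clk 4.5
```

```bash
python3 -m handwheel '[[-0.0235,-0.0097,0,0,0.18,0,-1],[-0.0235,-0.0097,0,0,0.36,0,-1],[-0.0235,-0.0097,0.01,0,0.54,0,-1],[-0.0235,-0.0097,0.03,0,0.622,0,-1],[-0.0235,-0.0097,0.0348,0,0.622,0,-1],[-0.0235,-0.0097,0.0348,0,0.622,0,-1]]'
python3 - <<'E'
from h import *
s=read_state(); im,d=get_image('wrist'); cv2.imwrite('pics/w3raw.png',im); np.save('pics/s3.npy',np.r_[s['position'],s['ee_rot']])
si,_=get_image('side'); cv2.imwrite('pics/s3raw.png',si)
p,Rg=keypose(8.8,-25); rel(p,Rg)
Rw=R.from_quat(s['ee_rot']); tip=s['position']+Rw.apply([0,0,L]); print('tip',tip,'wpx',wpix(tip,s),'side',proj('side',tip)); S=np.r_[C,203]+R.from_euler('z',YAW).apply([-66.6,0,0]); print('slot wpx',wpix(S,s),'side',proj('side',S), 'hub',wpix([*C,215],s))
o=np.zeros((600,800,3),np.uint8)
a=cv2.resize(im[0:300,170:470],(600,600),interpolation=cv2.INTER_CUBIC); o[:,:600]=a
o[:300,500:800]=cv2.resize(si[190:290,280:380],(300,300),interpolation=cv2.INTER_CUBIC)
cv2.imwrite('pics/w3.png',o)
E
```

```text
clock: 5.25
position: [445.0, -224.3, 292.4]
ee_rot: [0.954, 0.015, 0.301, -0.004]
contact_force: [0.8, 0.6, -0.7]
gripper_width: 23.2
grasp_force: 59.5
rel [-0.0022 -0.0005  0.0005] [ 0.0014 -0.0016  0.0008] clk 5.35
tip [ 492.39844897 -222.89795828  224.72815525] wpx [317.91890539 206.66489633] side [307.6185094  256.00925184]
slot wpx [327.88031292 199.1317516 ] side [317.31672217 268.82493347] hub [327.32140168 123.71942678]
```

View pics/w3.png

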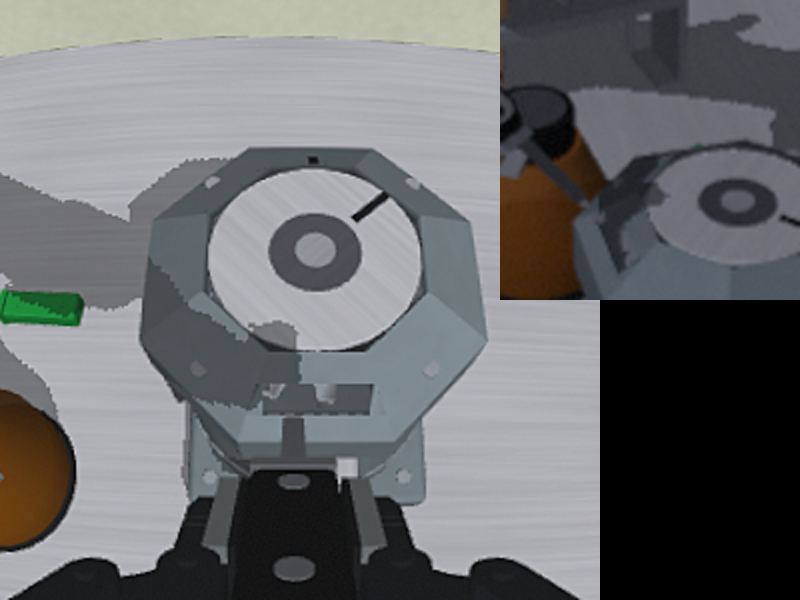

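Tip at wrist px (316.5,208.5), against (318,206.7) predicted. Slot centre is at (329,199.5). Teeth show inside the slot at crop (327,393) and (275,392), with the gap between them at about 298, as computed. I'll enter the first part with small corrections.

```bash
python3 -m handwheel '[[-0.0013,0.001,0.01,0,-0.001,0,-1],[-0.0013,0.001,0.02,0,-0.001,0,-1],[-0.0013,0.001,0.03,0,-0.001,0,-1],[-0.0013,0.001,0.038,0,-0.001,0,-1],[-0.0013,0.001,0.038,0,-0.001,0,-1]]'
python3 - <<'E'
from h import *
s=read_state(); im,d=get_image('wrist'); cv2.imwrite('pics/w4raw.png',im)
p,Rg=keypose(8.8,13); rel(p,Rg)
a=cv2.resize(im[150:260,250:400],None,fx=5,fy=5,interpolation=cv2.INTER_CUBIC); cv2.imwrite('pics/w4.png',a)
E
```

```text
clock: 5.98
position: [464.9, -225.0, 258.9]
ee_rot: [0.954, 0.014, 0.3, -0.004]
contact_force: [-0.4, 0.1, -0.5]
gripper_width: 23.4
grasp_force: 59.5
rel [ 0.001  -0.0016  0.0001] [ 0.0013  0.0008 -0.0011] clk 6.03
```

View pics/w4.png

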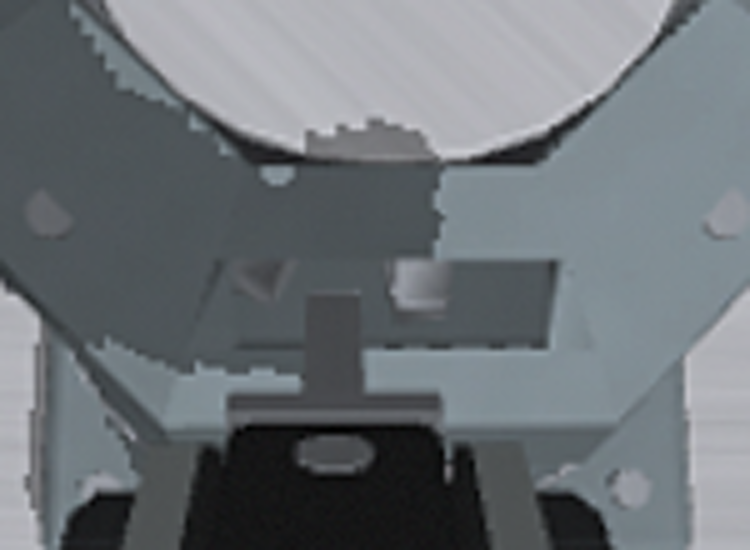

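The blade (crop 305–365, tip row 295) is inside the slot, between the teeth at 262 and 420, with no force. I'll go to full depth and start the first stroke.

```bash
python3 -m handwheel '[[0,0,0.007,0,0,0,-1],[0,0,0.013,0,0,0,-1],[0,0.003,0.013,0,0,0,-1],[0,0.006,0.013,0,0,0,-1],[0,0.009,0.013,0,0,0,-1],[0,0.012,0.013,0,0,0,-1],[0,0.015,0.013,0,0,0,-1],[0,0.018,0.013,0,0,0,-1],[0,0.021,0.013,0,0,0,-1],[0,0.021,0.013,0,0,0,-1]]'
cat >> h.py <<'E'
def index(save=None):
    s=read_state(); im,_=get_image('wrist')
    if save: cv2.imwrite(save,im)
    g=im.max(2); v,u=np.nonzero(g<60); out={}
    P=np.array([wray(a,b,s,215) for a,b in zip(u,v)])[:,:2]-C; r=np.hypot(*P.T); an=np.degrees(np.arctan2(P[:,1],P[:,0]))
    k=(r>29)&(r<46)&(abs(an)<80); m=(r>52)&(r<60)&(abs(an)<8)
    i=np.median(an[k]); mk=np.median(an[m]) if m.any() else np.nan
    print('index',i.round(2),k.sum(),'mark',mk,m.sum(),'theta deg',(i-mk).round(2),'mean',(an[k].mean()-an[m].mean()).round(2),'std',an[k].std().round(2))
def where():
    s=read_state(); Rw=R.from_quat(s['ee_rot']); t=s['position']+Rw.apply([0,0,L])
    q=R.from_euler('z',-YAW).apply(t-np.r_[C,0]); S=np.array([-66.6,0,203]); Z=np.array([np.sin(.611),0,-np.cos(.611)]); X=np.array([np.cos(.611),0,np.sin(.611)])
    print('y',q[1].round(2),'depth',((q-S)@Z).round(2),'up',((q-S)@X).round(2),'F',s['contact_force'].round(1),'clk',round(s['clock'],2))
E
python3 -c "
from h import *
where();index()"
```

```text
clock: 7.28
position: [472.7, -246.2, 249.1]
ee_rot: [0.954, 0.014, 0.301, -0.004]
contact_force: [0.3, 2.4, -1.4]
gripper_width: 23.4
grasp_force: 59.6
y -14.39 depth 25.51 up -1.17 F [ 0.3  2.4 -1.4] clk 7.28Traceback (most recent call last):
  File "<string>", line 3, in <module>
    where();index()
            ~~~~~^^
  File "h.py", line 45, in index
    P=np.array([wray(a,b,s,215) for a,b in zip(u,v)])[:,:2]-C; r=np.hypot(*P.T); an=np.degrees(np.arctan2(P[:,1],P[:,0]))
                ~~~~^^^^^^^^^^^
  File "h.py", line 30, in wray
    m=camera_model('wrist'); T=np.array(m['hand_eye']); K=m['K']
ValueError: time passes only in moves, steps and waits
```

```bash
sed -i 's/^from bench import \*/from bench import *\nimport functools, bench\ncamera_model=functools.lru_cache(bench.camera_model)/' h.py
python3 -c "
from h import *
where();index()"
```

```text
y -14.35 depth 25.5 up -1.12 F [-0.3  1.6 -1.8] clk 7.33
index -29.65 75 mark 0.9209476199504646 11 theta deg -30.57 mean -30.84 std 1.64
```

```bash
python3 -m handwheel '[[0,0.0015,0,0,0,0,-1],[0,0.003,0,0,0,0,-1],[0,0.003,0,0,0,0,-1],[0,0.001,0,0,0,0,-1],[0,0.001,-0.01,0,0,0,-1],[0,0.001,-0.02,0,0,0,-1],[0,0.001,-0.02,0,0,0,-1]]'
python3 -c "
from h import *
where();index()"
```

```text
clock: 8.25
position: [461.6, -247.7, 267.5]
ee_rot: [0.953, 0.014, 0.302, -0.003]
contact_force: [1.0, -0.5, -0.7]
gripper_width: 23.0
grasp_force: 59.6
y -15.58 depth 4.06 up 0.6 F [ 1.  -0.5 -0.7] clk 8.25
index -27.31 65 mark 1.2088344037650192 10 theta deg -28.52 mean -28.48 std 1.61
```

```bash
python3 -m handwheel '[[-0.001,-0.01,0,0,0,0,-1],[-0.001,-0.02,0,0,0,0,-1],[-0.001,-0.029,0,0,0,0,-1],[-0.001,-0.029,0,0,0,0,-1],[-0.001,-0.029,0.007,0,0,0,-1],[-0.001,-0.029,0.012,0,0,0,-1],[-0.001,-0.029,0.014,0,0,0,-1]]'
python3 -c "
from h import *
where();index('pics/w5raw.png')
im=cv2.imread('pics/w5raw.png'); cv2.imwrite('pics/w5.png',cv2.resize(im[150:260,250:400],None,fx=5,fy=5,interpolation=cv2.INTER_CUBIC))"
```

```text
clock: 9.18
position: [468.0, -218.2, 252.9]
ee_rot: [0.954, 0.014, 0.3, -0.004]
contact_force: [-0.8, -0.4, -1.3]
gripper_width: 23.3
grasp_force: 59.6
y 13.77 depth 20.23 up -2.14 F [-0.8 -0.4 -1.3] clk 9.18
index -26.77 71 mark 1.9416190666736064 7 theta deg -28.71 mean -28.94 std 1.65
```

View pics/w5.png

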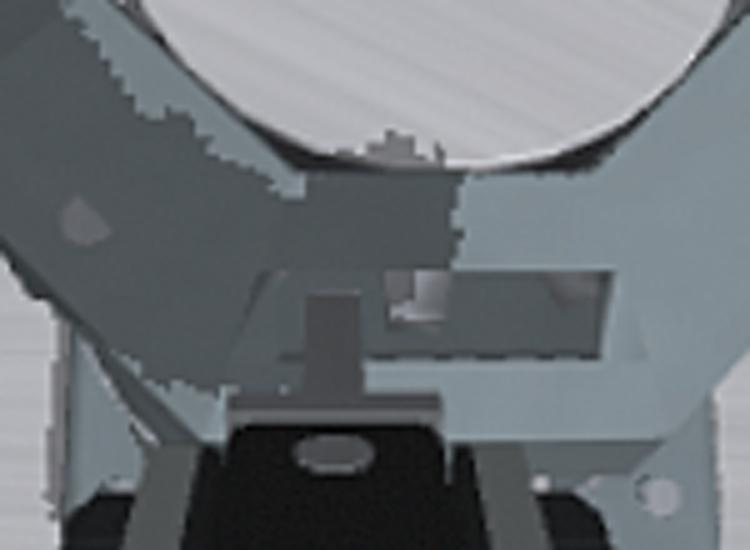

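The tip is in the next gap: blade at crop 305–365, tooth face at 385. The slot's end limits the stroke to about y = -17, so I'll push to there and finish with a short third stroke.

```bash
python3 -m handwheel '[[0.0005,0,0.0055,0,0,0,-1],[0.0005,0.003,0.0055,0,0,0,-1],[0.0005,0.007,0.0055,0,0,0,-1],[0.0005,0.011,0.0055,0,0,0,-1],[0.0005,0.015,0.0055,0,0,0,-1],[0.0005,0.019,0.0055,0,0,0,-1],[0.0005,0.022,0.0055,0,0,0,-1],[0.0005,0.025,0.0055,0,0,0,-1],[0.0005,0.0275,0.0055,0,0,0,-1],[0.0005,0.0275,0.0055,0,0,0,-1]]'
python3 -c "
from h import *
where();index()"
```

```text
clock: 10.48
position: [472.1, -245.7, 249.3]
ee_rot: [0.954, 0.014, 0.301, -0.004]
contact_force: [0.0, 2.6, -1.5]
gripper_width: 23.3
grasp_force: 59.5
y -13.8 depth 25.03 up -1.51 F [ 0.   2.6 -1.5] clk 10.47
index -3.91 70 mark 1.0604640243478436 12 theta deg -4.97 mean -4.93 std 1.58
```

```bash
python3 -m handwheel '[[0,0.0015,0,0,0,0,-1],[0,0.0028,0,0,0,0,-1],[0,0.0028,0,0,0,0,-1]]'
python3 -c "
from h import *
where();index()"
python3 -m handwheel '[[0,-0.002,0,0,0,0,-1],[0,-0.002,-0.01,0,0,0,-1],[0,-0.002,-0.02,0,0,0,-1],[0,-0.002,-0.02,0,0,0,-1]]'
python3 -c "
from h import *
where();index()"
```

```text
clock: 10.9
position: [472.2, -248.2, 249.4]
ee_rot: [0.954, 0.014, 0.301, -0.004]
contact_force: [-0.8, 3.4, -2.2]
gripper_width: 23.4
grasp_force: 59.4
y -16.35 depth 25.01 up -1.44 F [-0.8  3.4 -2.2] clk 10.9
index -1.96 71 mark 0.9813404666909941 12 theta deg -2.94 mean -2.99 std 1.59
clock: 11.45
position: [460.9, -247.0, 267.6]
ee_rot: [0.953, 0.014, 0.302, -0.003]
contact_force: [0.5, 0.1, -1.3]
gripper_width: 23.3
grasp_force: 59.6
y -14.86 depth 3.6 up 0.0 F [ 0.5  0.1 -1.3] clk 11.45
index -1.54 66 mark 1.5128032969583625 5 theta deg -3.05 mean -3.13 std 1.64
```

```bash
python3 -m handwheel '[[-0.001,-0.01,0,0,0,0,-1],[-0.001,-0.02,0,0,0,0,-1],[-0.001,-0.0286,0,0,0,0,-1],[-0.001,-0.0286,0,0,0,0,-1],[-0.001,-0.0286,0.007,0,0,0,-1],[-0.001,-0.0286,0.014,0,0,0,-1],[-0.0005,-0.0286,0.020,0,0,0,-1],[-0.0005,-0.0266,0.020,0,0,0,-1],[-0.0005,-0.025,0.020,0,0,0,-1],[-0.0005,-0.0245,0.020,0,0,0,-1]]'
python3 -c "
from h import *
where();index()"
```

```text
clock: 12.75
position: [470.9, -221.7, 249.0]
ee_rot: [0.954, 0.014, 0.301, -0.004]
contact_force: [1.6, 1.1, -0.7]
gripper_width: 23.3
grasp_force: 59.4
y 10.23 depth 25.04 up -2.11 F [ 1.6  1.1 -0.7] clk 12.75
index -1.83 65 mark 1.9621574973200546 11 theta deg -3.79 mean -3.86 std 1.42
```

```bash
python3 -m handwheel '[[0,0.001,0,0,0,0,-1],[0,0.002,0,0,0,0,-1],[0,0.002,0,0,0,0,-1]]'
python3 -c "
from h import *
where();index();index('pics/w6raw.png')"
```

```text
clock: 13.18
position: [470.9, -223.4, 249.0]
ee_rot: [0.954, 0.014, 0.3, -0.004]
contact_force: [-1.5, 4.1, 0.6]
gripper_width: 23.2
grasp_force: 59.6
y 8.53 depth 25.0 up -2.16 F [-1.5  4.1  0.6] clk 13.18
index 0.07 80 mark 2.367794603446393 12 theta deg -2.29 mean -2.3 std 1.74
index 0.05 80 mark 2.347305501277206 12 theta deg -2.3 mean -2.31 std 1.74
```

```bash
python3 -m handwheel '[[0,0.001,0,0,0,0,-1],[0,0.002,0,0,0,0,-1],[0,0.002,0,0,0,0,-1]]'
python3 -c "
from h import *
where();index('pics/w6raw.png')
im=cv2.imread('pics/w6raw.png'); s=read_state(); x,y=wpix([*(C+[35,0]),215],s).astype(int); print(x,y); cv2.imwrite('pics/w6.png',cv2.resize(im[max(0,y-45):y+45,x-60:x+60],None,fx=6,fy=6,interpolation=cv2.INTER_CUBIC))"
```

```text
clock: 13.65
position: [471.1, -225.8, 248.9]
ee_rot: [0.954, 0.014, 0.301, -0.004]
contact_force: [-1.0, 2.4, 0.4]
gripper_width: 23.6
grasp_force: 59.7
y 6.11 depth 25.07 up -2.1 F [-1.   2.4  0.4] clk 13.65
index 2.76 65 mark 1.9465850227508488 11 theta deg 0.82 mean 0.78 std 1.44
326 84
```

View pics/w6.png

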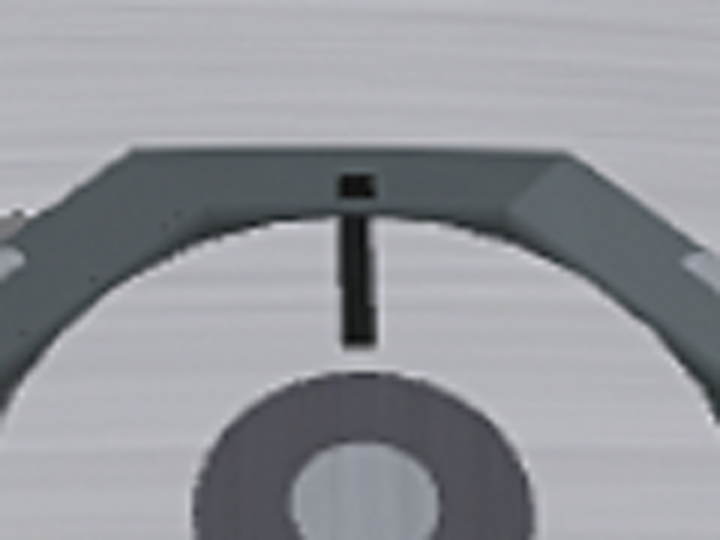

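The index line (crop x 340–374) stands at the mark (340–376). I'll back off and withdraw straight out.

```bash
python3 -m handwheel '[[0,-0.0025,0,0,0,0,-1],[0,-0.0025,-0.01,0,0,0,-1],[0,-0.0025,-0.025,0,0,0,-1],[0,-0.0025,-0.05,0,0,0,-1],[0,-0.0025,-0.09,0,0,0,-1],[0,-0.0025,-0.09,0,0,0,-1]]'
python3 -c "
from h import *
where();index()
s=read_state();print(s['position'])
rel([440,-225,340],Rt(.15)); rel([567.5,217.2,325],Rt(.15))"
```

```text
clock: 14.45
position: [419.5, -225.6, 327.8]
ee_rot: [0.952, 0.014, 0.305, -0.002]
contact_force: [0.0, -0.8, -1.4]
gripper_width: 23.2
grasp_force: 59.6
y 7.64 depth -69.09 up 1.64 F [ 0.  -0.8 -1.4] clk 14.45
index 3.37 41 mark 2.211147163657647 8 theta deg 1.16 mean 0.99 std 1.77
[ 419.26339976 -225.03563388  325.43493432]
rel [0.0253 0.0006 0.0001] [ 0.0398 -0.6151 -0.1169] clk 14.5
rel [ 0.1316 -0.4378  0.0924] [ 0.0398 -0.6151 -0.1169] clk 14.5
```

```bash
python3 -m handwheel '[[0.0253,0,0,0.012,-0.18,-0.035,-1],[0.0253,0,0,0.024,-0.36,-0.07,-1],[0.0253,0,0,0.035,-0.54,-0.105,-1],[0.0253,0,0,0.04,-0.615,-0.117,-1],[0.0253,0,0,0.04,-0.615,-0.117,-1]]'
python3 -c "
from h import *
rel([567.5,217.2,325],Rt(.15))"
```

```text
clock: 15.12
position: [441.4, -223.7, 335.4]
ee_rot: [0.997, 0.076, -0.004, -0.002]
contact_force: [0.4, 0.1, -1.2]
gripper_width: 23.5
grasp_force: 59.5
rel [ 0.1913 -0.4167  0.0107] [-0.0038  0.007   0.0016] clk 15.12
```

```bash
python3 -m handwheel '[[0.024,-0.052,0,-0.004,0.007,0,-1],[0.048,-0.104,0,-0.004,0.007,0,-1],[0.072,-0.156,0,-0.004,0.007,0,-1],[0.096,-0.208,0,-0.004,0.007,0,-1],[0.12,-0.26,0.005,-0.004,0.007,0,-1],[0.144,-0.312,0.01,-0.004,0.007,0,-1],[0.168,-0.364,0.01,-0.004,0.007,0,-1],[0.1913,-0.4167,0.01,-0.004,0.007,0,-1],[0.1913,-0.4167,0.01,-0.004,0.007,0,-1],[0.1913,-0.4167,0.01,-0.004,0.007,0,-1]]'
python3 - <<'E'
from h import *
s=read_state(); im,_=get_image('wrist'); cv2.imwrite('pics/w7raw.png',im)
rel([567.8,217.4,200],Rt(.15))
tip=s['position']+R.from_quat(s['ee_rot']).apply([0,0,L]); slot=[567.8,217.4,90]
print('tip px',wpix(tip,s),'slot px',wpix(slot,s),'rack ends',[wpix([567.8+k*np.cos(.15),217.4+k*np.sin(.15),90],s).round(1) for k in(-100,100)])
si,_=get_image('side'); cv2.imwrite('pics/s7raw.png',si)
o=np.zeros((600,800,3),np.uint8); o[:560,:560]=cv2.resize(im[30:310,180:460],(560,560),interpolation=cv2.INTER_CUBIC)
cv2.imwrite('pics/w7.png',o[:560,:560])
# rack plate mask: grey-blue plate bounding via depth
E
```

```text
clock: 16.38
position: [566.2, 216.3, 327.3]
ee_rot: [0.997, 0.075, 0.001, 0.001]
contact_force: [0.6, -0.5, -0.6]
gripper_width: 23.2
grasp_force: 59.6
rel [ 0.0014 -0.0015  0.1278] [ 0.001  -0.0028  0.0001] clk 16.43
tip px [317.64203718 207.74145672] slot px [316.34730812 167.94033256] rack ends [array([316.3, 241.8]), array([316.4,  86.9])]
```

View pics/w7.png

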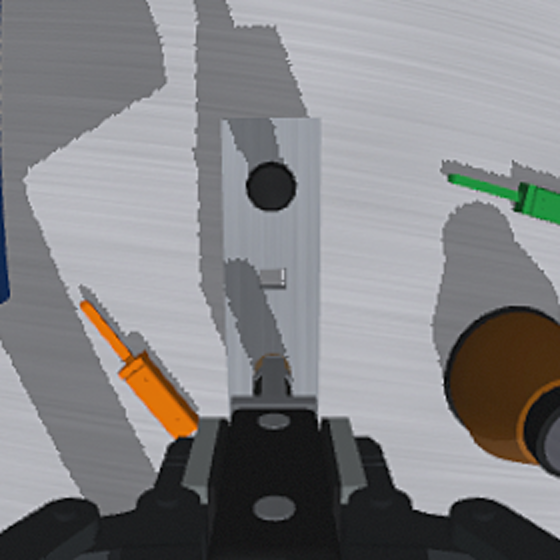

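The rack slot is free at crop (272,278), i.e. px (316,169), against (316.3,168) predicted; the tip is at crop (274,357) as predicted. That was my 11th view, one over the limit of 10, so from here I check by numbers only. Lowering the key.

```bash
python3 -m handwheel '[[0.0014,-0.0013,0.05,0.001,-0.003,0,-1],[0.0014,-0.0013,0.1,0.001,-0.003,0,-1],[0.0014,-0.0013,0.125,0.001,-0.003,0,-1],[0.0014,-0.0013,0.128,0.001,-0.003,0,-1],[0.0014,-0.0013,0.128,0.001,-0.003,0,-1]]'
python3 -c "
from h import *
rel([567.8,217.4,112],Rt(.15))"
```

```text
clock: 17.1
position: [569.0, 217.7, 201.1]
ee_rot: [0.997, 0.075, 0.001, -0.0]
contact_force: [0.0, -0.1, -0.1]
gripper_width: 23.0
grasp_force: 59.6
rel [-0.0014  0.0001  0.0891] [-0.0003 -0.002   0.0002] clk 17.1
```

```bash
python3 -m handwheel '[[-0.0012,0,0.015,0,-0.001,0,-1],[-0.0012,0,0.03,0,-0.001,0,-1],[-0.0012,0,0.045,0,-0.001,0,-1],[-0.0012,0,0.06,0,-0.001,0,-1],[-0.0012,0,0.075,0,-0.001,0,-1],[-0.0012,0,0.084,0,-0.001,0,-1],[-0.0012,0,0.088,0,-0.001,0,-1],[-0.0012,0,0.088,0,-0.001,0,-1]]'
python3 -c "
from h import *
rel([567.8,217.4,110.6],Rt(.15))"
```

```text
clock: 18.1
position: [567.2, 217.9, 111.6]
ee_rot: [0.997, 0.075, -0.001, 0.0]
contact_force: [-0.1, 0.2, -1.3]
gripper_width: 23.4
grasp_force: 59.8
rel [0.0005 0.0006 0.001 ] [0.0004 0.0013 0.001 ] clk 18.1
```

```bash
python3 -m handwheel '[[0.0005,-0.0005,0.0007,0,0.001,0,-1],[0.0005,-0.0005,0.001,0,0.001,0,-1],[0.0005,-0.0005,0.001,0,0.001,0,-0.4],[0.0005,-0.0005,0.001,0,0.001,0,0],[0.0005,-0.0005,0.001,0,0.001,0,1],[0.0005,-0.0005,0.001,0,0.001,0,1],[0.0005,-0.0005,0.001,0,0.001,0,1]]'
python3 -m handwheel '[[0,0,-0.03,0,0,0,1],[0,0,-0.08,0,0,0,1],[0,0,-0.14,0,0,0,1],[0,0,-0.2,0,0,0,1],[-0.04,0,-0.2,0,0,0,1],[-0.04,0,-0.2,0,0,0,1]]'
python3 - <<'E'
from h import *
s=read_state(); im,d=get_image('wrist'); sc,ds=get_image('side'); sc2,d2=get_image('scene')
for n,D in(('side',ds),('scene',d2)):
    P=cloud(n,D)[...,:].reshape(-1,3)
    for nm,c in(('brush',-60),('key',0),('driver',60)):
        q=np.array([567.5+c*np.cos(.15),217+c*np.sin(.15)]); k=(np.hypot(*(P[:,:2]-q).T)<28)&(P[:,2]>100)&(P[:,2]<190)
        g=P[k]
        if len(g): lo=g[g[:,2]<130];hi=g[g[:,2]>=140]; print(n,nm,len(g),'zmax',np.percentile(g[:,2],97).round(1),'lo',lo.mean(0).round(1),'hi',hi.mean(0).round(1))
# key top blob in wrist
g=im.max(2); p=wpix([567.5,217,165],s).astype(int); w=(g[p[1]-30:p[1]+30,p[0]-30:p[0]+30]<70).astype(np.uint8)
k,l,st,ce=cv2.connectedComponentsWithStats(w); print(p,[(st[i].tolist(),(ce[i]+p-30).round(1)) for i in range(1,k) if st[i,4]>40])
E
```

```text
clock: 18.98
position: [567.4, 218.4, 110.6]
ee_rot: [0.997, 0.075, -0.0, 0.0]
contact_force: [0.4, -0.7, -0.2]
gripper_width: 85.5
grasp_force: 0.0
clock: 19.73
position: [526.3, 212.1, 312.0]
ee_rot: [0.997, 0.076, 0.0, -0.001]
contact_force: [0.1, 0.2, -0.3]
gripper_width: 85.6
grasp_force: 0.0
side brush 248 zmax 163.0 lo [507.2 196.9 115.5] hi [508.1 200.4 154. ]
side key 260 zmax 165.2 lo [565.5 207.4 115.1] hi [566.4 208.7 155.3]
side driver 232 zmax 160.3 lo [625.3 216.2 114.8] hi [625.6 217.9 152.3]
scene brush 239 zmax 162.9 lo [514.5 213.6 116.5] hi [511.1 211.  155.3]
scene key 309 zmax 165.3 lo [572.3 222.9 115.4] hi [570.  221.4 156.9]
scene driver 267 zmax 161.5 lo [632.1 232.1 115.5] hi [629.6 230.4 154.3]
[319 143] [([16, 18, 25, 25, 590], array([316.9, 143.3]))]
```

The key stands upright in its slot, with its top at 165 mm and low and high points in line. Nothing else has moved, and the arm is clear. Handing in.

```bash
python3 -c "
from bench import *
print(job_done())"
```

```text
the job is handed in; nothing more can be done
None
```

The star ring was turned in three strokes to the mark (about 1° past it by my last measurement), the key is upright in its rack slot, and the job was handed in at about 20 s of the 64 s; I viewed 11 pictures, one over the limit of 10.

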